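Gauge the exhaust tube in the vice

TASK

Find which of the three radius gauges in the rack fits the exhaust tube clamped in the vice: set a gauge's hollow edge down on the top of the tube's free length with light pressure, feel whether it beds all round or rocks or stands off, and change gauges until one fits. Prove the fit by turning that gauge about ten degrees round the tube, to one side or to both, still pressed lightly down so that it stays bedded, and back upright; then let go and leave it sitting there square across the tube, with the other two standing in the rack. The tube is thin and marks easily, and nothing else on the bench is to be disturbed.

Things in the scene. Friction and masses are not known exactly. Their poses are not given: they have to be found in the camera images.
- gauge_small: the small radius gauge: 12 mm aluminium plate, 64 mm wide (y), 0.1 kg. Concave lower edge of radius 22.5 mm (0.3 mm easy), 60 degrees either side of its crown, between two feet; crown 11.25 mm above the feet. Head rounded to the same radius (convex, for bores, not used here), top 66.5 mm above the feet. Origin: middle under the feet, z up, x through the 12 mm (grip across it, 40 mm above the feet). Fits 45 mm tube
- gauge_small_arc (a point): centre of the small gauge's concave arc, 11.25 mm below the middle of its feet; axes as the gauge. When the gauge is bedded it lies on the tube's axis
- gauge_medium: the medium radius gauge: 12 mm aluminium plate, 64 mm wide (y), 0.1 kg. Concave lower edge of radius 25 mm (0.3 mm easy), 60 degrees either side of its crown, between two feet; crown 12.5 mm above the feet. Head rounded to the same radius (convex, for bores, not used here), top 69 mm above the feet. Origin: middle under the feet, z up, x through the 12 mm (grip across it, 40 mm above the feet). Fits 50 mm tube
- gauge_medium_arc (a point): centre of the medium gauge's concave arc, 12.5 mm below the middle of its feet; axes as the gauge. When the gauge is bedded it lies on the tube's axis
- gauge_large: the large radius gauge: 12 mm aluminium plate, 64 mm wide (y), 0.1 kg. Concave lower edge of radius 27.5 mm (0.3 mm easy), 60 degrees either side of its crown, between two feet; crown 13.75 mm above the feet. Head rounded to the same radius (convex, for bores, not used here), top 71.5 mm above the feet. Origin: middle under the feet, z up, x through the 12 mm (grip across it, 40 mm above the feet). Fits 55 mm tube
- gauge_large_arc (a point): centre of the large gauge's concave arc, 13.75 mm below the middle of its feet; axes as the gauge. When the gauge is bedded it lies on the tube's axis
- rack: fixed dark wooden gauge rack 50 x 250 x 18 mm (x, y, z), origin under its middle. Three slots in a row along y at -75, 0, +75 mm, each 17 mm (x) by 69 mm (y), 10 mm deep, floor 8 mm above the bench. A gauge stands upright in each slot, hollow edge down, feet on the floor, x as the rack's; any gauge may be in any slot
- vice: fixed blue bench vice with rubber-lined jaws, origin at its base on the bench. x is the direction of the clamped tube; jaws from x = -50 to +50 mm, up to 130 mm above the bench; the tube's free end points to -x (the robot's side) and ends at x = -170 mm. Tommy bar on the -y side
- tube_axis (a point): point on the axis of the clamped tube, middle of its free length (115 mm to -x of the vice's middle), always 110 mm above the bench whatever tube is clamped, as the jaws centre it; x along the tube, z up. Bedded, a fitting gauge's arc centre is at this height; one size too small stops 4 mm higher, one too large sinks 2.5 mm lower and rocks
- tube_a: one of three fixed lengths of thin-walled steel exhaust tube, 240 mm long: one is 45, one 50, one 55 mm outside; which is which is not known. One is clamped in the vice (the one to gauge), two lie on a rest to its -y side at the same height. Origin on the tube's axis, x along it, tube from -55 to +185 mm; clamped, its origin is at tube_axis. Over 25 N marks it
- tube_b: one of three fixed lengths of thin-walled steel exhaust tube, 240 mm long: one is 45, one 50, one 55 mm outside; which is which is not known. One is clamped in the vice (the one to gauge), two lie on a rest to its -y side at the same height. Origin on the tube's axis, x along it, tube from -55 to +185 mm; clamped, its origin is at tube_axis. Over 25 N marks it
- tube_c: one of three fixed lengths of thin-walled steel exhaust tube, 240 mm long: one is 45, one 50, one 55 mm outside; which is which is not known. One is clamped in the vice (the one to gauge), two lie on a rest to its -y side at the same height. Origin on the tube's axis, x along it, tube from -55 to +185 mm; clamped, its origin is at tube_axis. Over 25 N marks it
- u_clamp: loose steel U-bolt exhaust clamp lying on the bench, about 75 x 70 x 9 mm; leave alone
- spanner: loose spanner about 190 mm long, lying on the bench beyond the rack; leave alone
- spray_can: loose standing aerosol can, 62 mm across, 180 mm high; leave alone
Not all that is in view belongs to the job. Leave any pink or red look-alike of the gauge_medium alone.

How it is judged:
On the way:
1. the gauge that fits the clamped tube is held by the fingers, pressed on it and turned at least 6 degrees round it to a side, still bedded all round (((y of gauge_small_arc in the frame of tube_axis between -0.0015 and 0.0015 m and z of gauge_small_arc in the frame of tube_axis between -0.0015 and 0.0015 m and x of gauge_small_arc in the frame of tube_axis between -0.05 and 0.06 m and (contact force between gauge_small and tube_a above 2 N or contact force between gauge_small and tube_b above 2 N or contact force between gauge_small and tube_c above 2 N) and contact force between the fingers and gauge_small above 1 N and angle between gauge_small's own z axis and vertical above 0.105 rad) or (y of gauge_medium_arc in the frame of tube_axis between -0.0015 and 0.0015 m and z of gauge_medium_arc in the frame of tube_axis between -0.0015 and 0.0015 m and x of gauge_medium_arc in the frame of tube_axis between -0.05 and 0.06 m and (contact force between gauge_medium and tube_a above 2 N or contact force between gauge_medium and tube_b above 2 N or contact force between gauge_medium and tube_c above 2 N) and contact force between the fingers and gauge_medium above 1 N and angle between gauge_medium's own z axis and vertical above 0.105 rad) or (y of gauge_large_arc in the frame of tube_axis between -0.0015 and 0.0015 m and z of gauge_large_arc in the frame of tube_axis between -0.0015 and 0.0015 m and x of gauge_large_arc in the frame of tube_axis between -0.05 and 0.06 m and (contact force between gauge_large and tube_a above 2 N or contact force between gauge_large and tube_b above 2 N or contact force between gauge_large and tube_c above 2 N) and contact force between the fingers and gauge_large above 1 N and angle between gauge_large's own z axis and vertical above 0.105 rad))), for 0.1 s.
At the end, for the whole second after the job is handed in: The gauge that fits sits by itself on the clamped tube between jaws and free end, its arc centre within 1.5 mm of the tube axis sideways and in height, upright within 10 and square to the tube within 7 degrees; the other two gauges stand upright on the floors of rack slots; all at rest (((y of gauge_small_arc in the frame of tube_axis between -0.0015 and 0.0015 m and z of gauge_small_arc in the frame of tube_axis between -0.0015 and 0.0015 m and x of gauge_small_arc in the frame of tube_axis between -0.05 and 0.06 m and angle between gauge_small's own z axis and vertical below 0.17 rad and angle between the x axis of gauge_small and the x axis of tube_axis, either way round below 0.12 rad and z of gauge_medium in the frame of rack between 0.005 and 0.0105 m and angle between each of gauge_medium, gauge_large's own z axis and vertical below 0.2 rad and x of gauge_medium in the frame of rack between -0.006 and 0.006 m and z of gauge_large in the frame of rack between 0.005 and 0.0105 m and x of gauge_large in the frame of rack between -0.006 and 0.006 m) or (y of gauge_medium_arc in the frame of tube_axis between -0.0015 and 0.0015 m and z of gauge_medium_arc in the frame of tube_axis between -0.0015 and 0.0015 m and x of gauge_medium_arc in the frame of tube_axis between -0.05 and 0.06 m and angle between gauge_medium's own z axis and vertical below 0.17 rad and angle between the x axis of gauge_medium and the x axis of tube_axis, either way round below 0.12 rad and z of gauge_small in the frame of rack between 0.005 and 0.0105 m and angle between each of gauge_small, gauge_large's own z axis and vertical below 0.2 rad and x of gauge_small in the frame of rack between -0.006 and 0.006 m and z of gauge_large in the frame of rack between 0.005 and 0.0105 m and x of gauge_large in the frame of rack between -0.006 and 0.006 m) or (y of gauge_large_arc in the frame of tube_axis between -0.0015 and 0.0015 m and z of gauge_large_arc in the frame of tube_axis between -0.0015 and 0.0015 m and x of gauge_large_arc in the frame of tube_axis between -0.05 and 0.06 m and angle between gauge_large's own z axis and vertical below 0.17 rad and angle between the x axis of gauge_large and the x axis of tube_axis, either way round below 0.12 rad and z of gauge_small in the frame of rack between 0.005 and 0.0105 m and angle between each of gauge_small, gauge_medium's own z axis and vertical below 0.2 rad and x of gauge_small in the frame of rack between -0.006 and 0.006 m and z of gauge_medium in the frame of rack between 0.005 and 0.0105 m and x of gauge_medium in the frame of rack between -0.006 and 0.006 m)) and linear speed of each of gauge_small, gauge_medium, gauge_large below 0.01 m/s and angular speed of each of gauge_small, gauge_medium, gauge_large below 0.1 rad/s); the robot touches nothing.
It fails at once if more than 25 N put on a tube (contact force between any of tube_a, tube_b, tube_c and anything else above 25 N).
It fails at once if more than 25 N put on the vice (contact force between vice and anything else above 25 N).
It fails at once if the U-clamp, spanner or spray can is moved by more than 30 mm (distance of any of u_clamp, spanner, spray_can from where it was at the start of the episode above 0.03 m).
It fails at once if a gauge is knocked over or dropped on its side (angle between any of gauge_small, gauge_medium, gauge_large's own z axis and vertical above 0.8 rad).
It also fails if it takes over 72 s, if anything falls off the work surface, if the arm or the gripper's body presses on something with over 40 N, if the wrist force passes 120 N, or if a joint passes its speed limit or range.

ROBOT

A 6-joint arm with a two-finger parallel gripper is mounted at the origin on the work surface. World frame = base frame: x ahead of the robot, y to its left, z up, the work surface at z = 0. Lengths are in m, angles in rad, forces in N, time in s.
With the tool pointing down it reaches from about 0.25 to 0.775 m from the base axis. Payload 4 kg.
Tool frame: the origin (TCP) lies midway between the tips of the shut fingers; the grasp point (between the pads) lies 19 mm behind it; z points along the fingers, y is the direction in which the jaws open and shut (so a half turn about z gives the same grasp; the last joint's range is limited). The gripper opens to 94 mm and grips with 3 to 60 N. Pads are 16 mm wide; open, the fingers measure 119 mm over their backs; the gripper's body (75 mm by 177 mm) begins 78 mm behind the grasp point.
Start: joints at [1.192, 0.087, 1.371, -0, 1.684, -0.103], TCP at [0.15, 0.529, 0.206] pointing down, gripper open.
Joint ranges: [-3.1, 3.1], [-0.76, 2.03], [0.27, 2.55], [-1.08, 4.22], [0.17, 2.65], [-2.57, 2.57]. Speed limits (rad/s): [2.79, 2.79, 3.14, 3.14, 3.14, 3.14].

INTERFACE

Orientations are given as [roll, pitch, yaw] about the fixed x, y, z axes, in that order (R = Rz(yaw) Ry(pitch) Rx(roll)).
In Python, from bench import robot, cams gives the robot as it stands.
- The arm moves only by the tool step_arm, never from a script. Its argument "plan" is a list that holds one entry, the list of rows, each a list of 5 numbers: the shift along the world's x, y, z in mm, then the turn about the world's z in rad, then the opening in per cent of the stroke, from 0 (shut) to 100 (fully open). In form: [[[tx, ty, tz, turn, fingers], ...]]. A call has 1 to 8 rows; each row is the pose to reach, as a shift and turn from the pose commanded when the call began; what a row does not reach only later rows make up. A row lasts 1/12 s, in which the tool goes at most 41.7 mm and 7.16 degrees, less where a joint would pass 70% of its speed; a pose out of reach is approached as far as the arm can. A call with a gripper value outside its range is refused whole. The fingers move at their own pace and stop on an object; the grip force is fixed at half the most. Time passes only in rows, so rows that repeat a pose let the fingers close. It gives the time, the measured TCP pose, the force and the opening at its end, in the units of the state.
- robot.get_obs(): the state, without advancing time (a new reading comes with each control period).
- cams.snapshot(name): name is "scene" or "top" or "wrist"; returns a dict with "frame" (400x640x3 uint8, red, green, blue), "camera_matrix" (3x3 intrinsics, pixels), "origin" and "attitude" of the camera in the world; the wrist camera has in their place "T_tool_cam" (4x4, takes a point from camera to tool coordinates, whose origin is the TCP and whose axes are the flange's). Camera axes: x right, y down, z forward; pixel columns grow to the right and rows downward; lengths in m; the calibration is good to about 2 mm. The wrist camera is an equidistant fisheye: a pixel r from the principal point sees the ray r / f radians off the axis. A picture is of the moment at which its call begins: read the wrist's pose just before it. There is no depth.
- robot.close_job(): hands the job in, once; it reports no verdict.
The state is a dict: "time": time; "joint_positions": joint angles; "qvel": joint speeds; "joint_torque": joint torques, N m; "tool_pos": TCP position; "ee_rot": TCP orientation; "wrist_force": force on the tool from outside, world axes, zero at the start; "wrist_torque": the same for the moment, N m; "width": finger opening in m.
Only numpy, scipy, OpenCV 4.12 (cv2) and the standard library are available. Lean on these libraries where they do the work, as an engineer would, in place of code of your own. Each camera call takes 0.05 s, during which the arm holds its last target. There are 200 camera calls.

## Working session

There is one attempt and no reset: what is moved stays moved. The work goes in short steps, Python scripts to look and compute and a tool call to move; the robot and the scene stay as the last step left them, time stands still between calls to the robot, and variables do not carry over. Pictures are saved under pics/ and viewed, about 8 in all and at most 12, crops included, and the job is handed in when it is done.

Besides the shell and the picture viewer there is one more tool, called after ">>>" as name([rows], argument=value, ...), one row to a line, values as JSON. step_arm: Moves the arm, as the interface text tells. Its arguments: {"type":"object","properties":{"plan":{"type":"array"}},"required":["plan"]}

```bash
mkdir -p pics; ls
python3 - <<'E'
from bench import robot,cams
import cv2,numpy as np
o=robot.get_obs();print({k:np.round(v,3).tolist() for k,v in o.items()})
for n in("scene","top"):
    s=cams.snapshot(n);cv2.imwrite(f"pics/{n}0.png",s["frame"][:,:,::-1]);print(n,s["camera_matrix"],s["origin"],s["attitude"])
s=cams.snapshot("wrist");cv2.imwrite("pics/w0.png",s["frame"][:,:,::-1]);print(s["camera_matrix"],s["T_tool_cam"])
E
```

```text
pics
{'time': 0.0, 'joint_positions': [1.192, 0.088, 1.372, -0.0, 1.684, -0.103], 'qvel': [0.0, -0.001, 0.001, 0.001, 0.001, -0.0], 'joint_torque': [-0.002, -34.017, -30.243, 0.072, 0.033, -0.0], 'tool_pos': [0.15, 0.529, 0.204], 'ee_rot': [-3.139, -0.0, 2.866], 'wrist_force': [0.14, -0.897, 0.326], 'wrist_torque': [0.011, 0.05, 0.03], 'width': 0.094}
scene [[366.14999173   0.         313.54434427]
 [  0.         366.14999173 200.76065733]
 [  0.           0.           1.        ]] [1.26721854 0.45763691 0.60340331] [-2.11669904  0.02394298  2.13583468]
top [[482.89484576   0.         313.20856877]
 [  0.         482.89484576 195.83706855]
 [  0.           0.           1.        ]] [0.37031011 0.03263142 1.27208156] [-2.97456100e+00 -1.11569641e-04 -1.58511999e+00]
[[309.70691629   0.         323.08933367]
 [  0.         309.70691629 199.66853561]
 [  0.           0.           1.        ]] [[ 4.09806870e-04 -9.65679592e-01 -2.59735940e-01  7.69616036e-02]
 [ 9.99999145e-01  7.31553082e-05  1.30579515e-03  8.58972836e-04]
 [-1.24197867e-03 -2.59736253e-01  9.65678796e-01 -1.79267962e-01]
 [ 0.00000000e+00  0.00000000e+00  0.00000000e+00  1.00000000e+00]]
```

View pics/top0.png

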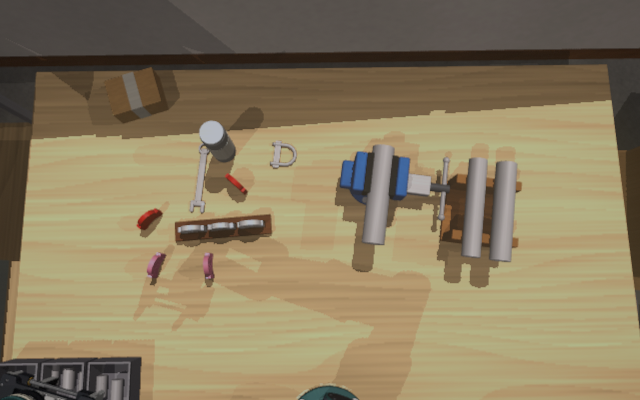

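View pics/scene0.png

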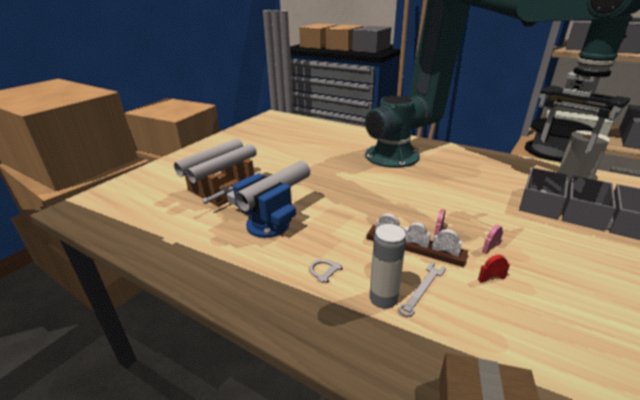

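Top view: the rack is at px (177–271, 215–241) with three grey gauges at about (190,230), (219,227) and (250,225). The clamped tube runs (383,148)→(373,243), and the spare tubes are at (475,207) and (503,210).

Possible mix-ups:
- Pink look-alikes at (156,265) and (208,265).
- Red look-alike at (149,218), with a small red item at (236,184).

I choose the three grey gauges in the rack. Next I'll measure with line edges and take a close crop.

```bash
cat > h.py <<'E'
import numpy as np,cv2
from scipy.spatial.transform import Rotation as R
def rays(s,uv):
    K=s["camera_matrix"];uv=np.atleast_2d(np.float64(uv))
    d=np.c_[(uv-K[:2,2])/[K[0,0],K[1,1]],np.ones(len(uv))]
    return np.array(s["origin"]),d@R.from_euler("xyz",s["attitude"]).as_matrix().T
def wrays(s,uv,o):
    K=s["camera_matrix"];uv=np.atleast_2d(np.float64(uv));p=(uv-K[:2,2])/K[0,0]
    r=np.linalg.norm(p,axis=1,keepdims=True)+1e-12
    d=np.c_[p/r*np.sin(r),np.cos(r)];T=np.array(s["T_tool_cam"]);W=R.from_euler("xyz",o["ee_rot"]).as_matrix()
    return np.array(o["tool_pos"])+W@T[:3,3],d@T[:3,:3].T@W.T
def plane(od,z):
    o,d=od;return o+d*((z-o[2])/d[:,2:])
E
python3 - <<'E'
from h import *
from bench import cams
s=cams.snapshot("top");f=s["frame"];g=cv2.cvtColor(f,cv2.COLOR_RGB2GRAY).astype(float)
# tube edges: per row, gradient peaks around each tube
g=cv2.GaussianBlur(g,(0,0),0.8)
for name,(u0,v0,u1,v1),rows in [("clamp",(383,148,373,243),range(205,238)),("r1",(477,160,472,254),range(175,245)),("r2",(505,165,501,258),range(175,245))]:
    L=[];Rr=[]
    for v in rows:
        c=u0+(u1-u0)*(v-v0)/(v1-v0)
        us=np.arange(c-17,c+17,.1);gr=np.abs(np.gradient(cv2.remap(g.astype(np.float32),us[None].astype(np.float32),np.full((1,len(us)),v,np.float32),cv2.INTER_CUBIC)[0]))
        l=(us<c-6);r=(us>c+6);L.append((us[l][gr[l].argmax()],v));Rr.append((us[r][gr[r].argmax()],v))
    a=plane(rays(s,L),.11);b=plane(rays(s,Rr),.11)
    def fit(p):
        x=p[:,0];k=np.ones(len(x),bool)
        for _ in range(4):
            q=np.polyfit(x[k],p[k,1],1);e=np.abs(p[:,1]-np.polyval(q,x));k=e<max(.002,np.median(e)*2)
        return q,k.sum()
    (qa,na),(qb,nb)=fit(a),fit(b);x=a[:,0].mean();m=(qa[0]+qb[0])/2
    print(name,qa,na,qb,nb,"width",(np.polyval(qa,x)-np.polyval(qb,x))*np.cos(np.arctan(m)),"mid at x",x,(np.polyval(qa,x)+np.polyval(qb,x))/2,"slope",m)
print("tube ends near/far",plane(rays(s,[(373.5,243),(383,147)]),.11))
# rack corners (by brown dark mask)
h=cv2.cvtColor(f,cv2.COLOR_RGB2HSV);m=((h[...,2]<115)&(h[...,1]>90)).astype(np.uint8);m[:205]=0;m[248:]=0;m[:,:170]=0;m[:,280:]=0
m=cv2.morphologyEx(m,cv2.MORPH_CLOSE,np.ones((9,9)))
c=max(cv2.findContours(m,0,2)[0],key=cv2.contourArea);r=cv2.boxPoints(cv2.minAreaRect(c));print(r.round(1).tolist(),plane(rays(s,r),.018).round(4).tolist())
print("heads",plane(rays(s,[(190,230),(219,227),(250,225)]),.075).round(3).tolist())
cr=[cv2.resize(f[200:280,140:300],None,fx=4,fy=4,interpolation=3),]
cv2.imwrite("pics/crop1.png",cr[0][:,:,::-1])
E
```

```text
clamp [-0.13762709 -0.02729699] 33 [-0.10245863 -0.09416902] 22 width 0.048840487727719754 mid at x 0.5027488295551534 -0.12108440972195555 slope -0.12004286218069302
r1 [-0.15172285 -0.26085135] 58 [-0.14478775 -0.30646607] 67 width 0.04150197993484862 mid at x 0.5276226235210055 -0.3618815567407777 slope -0.1482552958564547
r2 [-0.15352458 -0.32838231] 54 [-0.14572501 -0.38206297] 50 width 0.04902721070283388 mid at x 0.526654303431406 -0.43402318279804475 slope -0.1496247948769298
tube ends near/far [[ 0.44932507 -0.1134018   0.11      ]
 [ 0.68669235 -0.14532842  0.11      ]]
[[174.3000030517578, 222.10000610351562], [269.70001220703125, 214.1999969482422], [271.79998779296875, 239.8000030517578], [176.5, 247.8000030517578]] [[0.5173, 0.3928, 0.018], [0.5346, 0.1441, 0.018], [0.4675, 0.1385, 0.018], [0.4505, 0.385, 0.018]]
heads [[0.49, 0.337, 0.075], [0.497, 0.265, 0.075], [0.501, 0.188, 0.075]]
```

View pics/crop1.png

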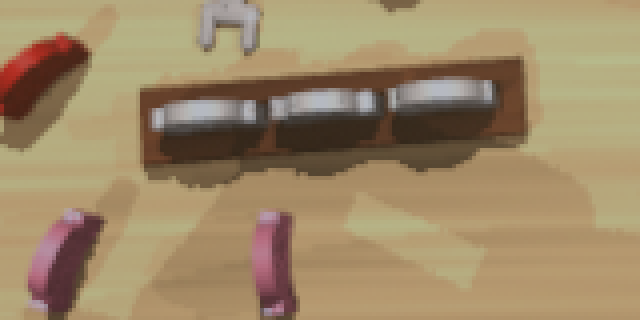

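The crop confirms three grey gauges standing in the rack and the red and pink decoys outside it. The rack's far edge gives a yaw of about 0.07 rad. I'm moving above the rack for a close look.

>>> step_arm([
  [[340,-265,46,-1.225,100],[340,-265,46,-1.225,100],[340,-265,46,-1.225,100],[340,-265,46,-1.225,100],[340,-265,46,-1.225,100],[340,-265,46,-1.225,100],[340,-265,46,-1.225,100],[340,-265,46,-1.225,100]],
])

```text
time: 0.87
tool_pos: [0.4124, 0.3239, 0.241]
ee_rot: [3.141, -0.0, 1.86]
wrist_force: [0.3, 0.4, 0.7]
width: 0.0941
```

>>> step_arm([
  [[60,-50,0,-0.4,100],[60,-50,0,-0.4,100],[60,-50,0,-0.4,100],[60,-50,0,-0.4,100]],
])

```text
time: 1.2
tool_pos: [0.4728, 0.2734, 0.24]
ee_rot: [-3.141, 0.001, 1.457]
wrist_force: [-0.9, -0.2, 0.9]
width: 0.0941
```

>>> step_arm([
  [[17,-30,0,0.09,100],[17,-30,0,0.184,100],[17,-30,0,0.184,100]],
])

```text
time: 1.45
tool_pos: [0.4887, 0.2443, 0.2404]
ee_rot: [-3.141, 0.0, 1.649]
wrist_force: [-0.4, 0.0, -0.3]
width: 0.094
```

```bash
cat > w.py <<'E'
import sys
from h import *
from bench import robot,cams
o=robot.get_obs();s=cams.snapshot("wrist");np.save("pics/%s.npy"%sys.argv[1],s["frame"])
cv2.imwrite("pics/%s.png"%sys.argv[1],s["frame"][:,:,::-1]);import pickle;pickle.dump((o,s),open("pics/%s.pkl"%sys.argv[1],"wb"))
print(o["time"],o["tool_pos"],o["ee_rot"])
E
python3 w.py w1
```

```text
1.45 [0.48869282 0.24430511 0.24038216] [-3.14074857e+00  2.74656151e-04  1.64891364e+00]
```

View pics/w1.png

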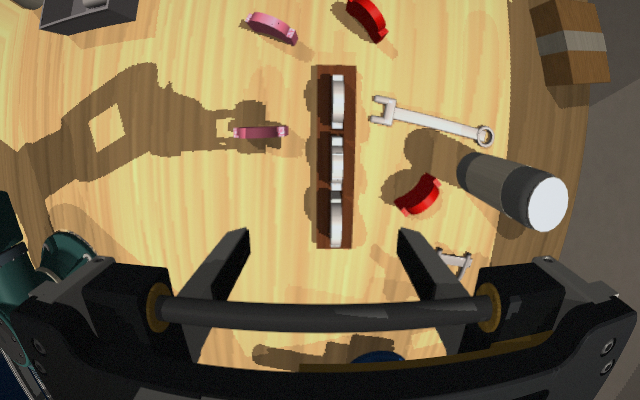

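Wrist view: the rack spans (311–356, 66–248) px, with the gauges at (337,102), (338,163) and (336,223). I'll measure the rack edges and the step breaks of the gauge heads.

Run:
```python
from h import *
import pickle
o,s=pickle.load(open("pics/w1.pkl","rb"));f=s["frame"]
h=cv2.cvtColor(f,cv2.COLOR_RGB2HSV);g=cv2.cvtColor(f,cv2.COLOR_RGB2GRAY)
# rack outer edges: per row leftmost/rightmost reddish-brown pixel
m=((h[...,2]<130)&(h[...,1]>120)&(h[...,0]<14)).astype(np.uint8);m[:,:305]=0;m[:,362:]=0;m[:60]=0;m[255:]=0
m=cv2.morphologyEx(m,cv2.MORPH_OPEN,np.ones((2,2)))
c=max(cv2.findContours(cv2.morphologyEx(m,cv2.MORPH_CLOSE,np.ones((25,25))),0,2)[0],key=cv2.contourArea).reshape(-1,2)
q=cv2.approxPolyDP(c,6,True)[:,0] if 0 else np.array([c[(c@np.array(k)).argmax()] for k in((-1,-1),(1,-1),(1,1),(-1,1))])
P=plane(wrays(s,q+.0,o),.018);print(q.tolist(),P.round(4).tolist(),"centre",P.mean(0).round(4))
e=P[[0,1]].mean(0)-P[[2,3]].mean(0);print("len",np.linalg.norm(e),"yaw",np.arctan2(-e[0],e[1]), "wid",np.linalg.norm(P[0]-P[1]),np.linalg.norm(P[2]-P[3]))
w=((h[...,1]<60)&(h[...,2]>70)).astype(np.uint8);w[:,:325]=0;w[:,348:]=0;w[:66]=0;w[248:]=0
n,l,st,ce=cv2.connectedComponentsWithStats(w)
for i in range(1,n):
    if st[i,4]>60: print(st[i].tolist(),ce[i].round(1))
cv2.imwrite("pics/crop2.png",cv2.resize(f[60:255,295:370],None,fx=3.0,fy=3,interpolation=0)[:,:,::-1])
t=cams=None
from bench import cams
t=cams.snapshot("scene")["frame"][200:275,355:475]
a=cv2.resize(t,None,fx=6.6,fy=6.6,interpolation=cv2.INTER_CUBIC)
b=cv2.rotate(cv2.resize(f[64:250,320:350],None,fx=4.3,fy=3.3,interpolation=0),cv2.ROTATE_90_CLOCKWISE)[:,:792]
b=cv2.resize(b,(792,100));im=np.vstack([a[:495,:792],b]);print(im.shape);cv2.imwrite("pics/c2.png",im[:,:,::-1])
```

```text
[[319, 66], [355, 67], [351, 248], [318, 248]] [[0.4709, 0.389, 0.018], [0.5169, 0.3919, 0.018], [0.535, 0.1459, 0.018], [0.4884, 0.1424, 0.018]] centre [0.5028 0.2673 0.018 ]
len 0.2469338022764603 yaw 0.07194064026485954 wid 0.04605051456719699 0.04674729684207851
[331, 75, 14, 54, 639] [337.6 101.2]
[330, 136, 14, 55, 613] [336.9 163.3]
[330, 192, 12, 55, 594] [335.5 219.9]
(595, 792, 3)
```

View pics/c2.png

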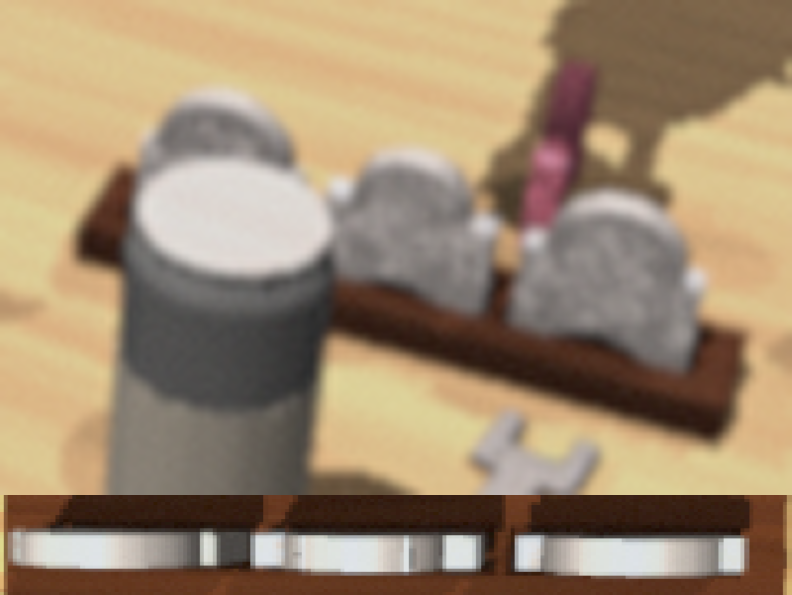

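Shoulder widths of about 4.9, 9.7 and 7.5 mm identify the gauges. The −y slot (337,223) holds large, the middle (338,163) small and the +y (337,102) medium. Next I look at the tubes from close up.

>>> step_arm([
  [[0,-424,0,-0.1,100],[0,-424,0,-0.2,100],[0,-424,0,-0.2,100],[0,-424,0,-0.2,100],[0,-424,0,-0.2,100],[0,-424,0,-0.2,100],[0,-424,0,-0.2,100],[0,-424,0,-0.2,100]],
])

```text
time: 2.22
tool_pos: [0.4879, -0.0888, 0.2412]
ee_rot: [3.141, -0.0, 1.449]
wrist_force: [0.3, 0.7, 0.4]
width: 0.0943
```

>>> step_arm([
  [[0,-40,0,0,100],[0,-80,0,0,100],[0,-90,0,0,100],[0,-90,0,0,100],[0,-90,0,0,100]],
])

```text
time: 2.63
tool_pos: [0.4883, -0.177, 0.2407]
ee_rot: [-3.141, -0.001, 1.449]
wrist_force: [0.4, 0.8, 0.4]
width: 0.0944
```

```bash
python3 w.py w2
```

```text
2.6333 [ 0.48829453 -0.17695595  0.24069115] [-3.14125021e+00 -1.33992454e-03  1.44889779e+00]
```

View pics/w2.png

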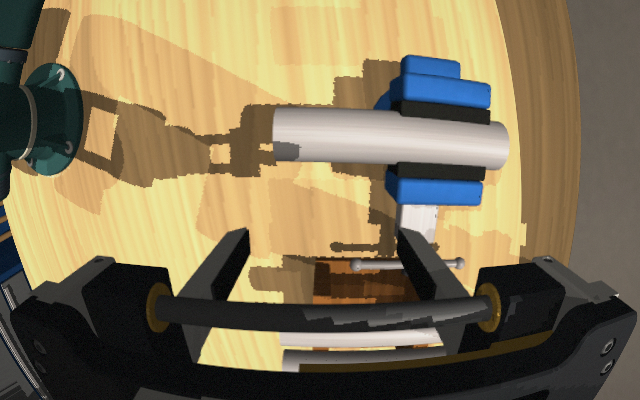

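Wrist view: the clamped tube's edges are at rows ~108 and ~161 for columns 275–400, with the jaws from column ~390.

```bash
cat > tube.py <<'E'
from h import *
import pickle
o,s=pickle.load(open("pics/w2.pkl","rb"));f=s["frame"]
h=cv2.cvtColor(f,cv2.COLOR_RGB2HSV);S=cv2.GaussianBlur(h[...,1],(0,0),.7).astype(float)
E=[[],[]]
for c in range(282,386,2):
    for k,(a,b) in enumerate(((98,122),(148,176))):
        d=np.diff(S[a:b,c]);i=(-d).argmax() if k==0 else d.argmax()
        E[k].append((c,a+i+.5))
W=[]
for k in(0,1):
    e=np.array(E[k]);q=np.polyfit(e[:,0],e[:,1],2);r=np.abs(e[:,1]-np.polyval(q,e[:,0]));e=e[r<np.median(r)*2.5+.3]
    C,d=wrays(s,e,o);d/=np.linalg.norm(d,axis=1)[:,None]
    for _ in range(3):
        n=np.linalg.svd(d)[2][-1];r=np.abs(d@n);d=d[r<2.5*np.median(r)+1e-4]
    W.append(n*np.sign(n[1]));print(k,len(d),np.median(np.abs(d@n)))
n1,n2=W;ax=np.cross(n1,n2);ax/=np.linalg.norm(ax);ax*=np.sign(ax[0]);half=np.arccos(abs(n1@n2))/2
nb=(n1+n2);nb/=np.linalg.norm(nb) # plane holding the axis
# axis line at z=.11: points p with (p-C).nb=0
for x in(.45,.505):print("x",x,"y",C[1]-((x-C[0])*nb[0]+(.11-C[2])*nb[2])/nb[1])
p=np.array([.505,C[1]-((.505-C[0])*nb[0]+(.11-C[2])*nb[2])/nb[1],.11]);D=np.linalg.norm(np.cross(p-C,ax))
print("ax",ax,"slope",-nb[0]/nb[1],"yaw",np.arctan(-nb[0]/nb[1]),"dia",2*D*np.sin(half),"C",C)
print("end",plane(wrays(s,[(273,134)],o),.11), "jaw face",plane(wrays(s,[(401,97)],o),.13))
E
python3 tube.py
```

```text
0 41 0.0004816126748266908
1 52 0.0008334227393382086
x 0.45 y -0.10949101776871935
x 0.505 y -0.1178421902911866
ax [ 0.98857072 -0.14894347  0.02331878] slope -0.15183950040849553 yaw -0.15068848273336294 dia 0.05464797864967371 C [ 0.49626484 -0.10108372  0.42005866]
end [[ 0.44458383 -0.1092529   0.11      ]] jaw face [[ 0.57174853 -0.08737101  0.13      ]]
```

Tube diameter comes out at 54.6 mm, so it is the 55 mm tube and the large gauge should fit. It sits in the −y slot. I'll compute the grasp numbers from w1.

Run:
```python
from h import *
import pickle
o,s=pickle.load(open("pics/w1.pkl","rb"));g=cv2.cvtColor(s["frame"],cv2.COLOR_RGB2GRAY)
# shoulder ends (z=8+44) along column 336; head across at crown z=.0795
print(np.round(g[186:252,335:338].mean(1)).astype(int).tolist())
for v in(205,215,225,235): print(v,g[v,326:348].tolist())
P=plane(wrays(s,[(336,192),(336,247)],o),.052);print(P.round(4),P.mean(0))
print(plane(wrays(s,[(330,220),(342,220)],o),.0795).round(4))
from bench import robot;print(robot.get_obs()["tool_pos"],robot.get_obs()["ee_rot"])
```

```text
[226, 226, 226, 226, 153, 58, 72, 72, 72, 70, 72, 73, 100, 186, 219, 224, 187, 77, 86, 98, 111, 123, 133, 141, 146, 152, 158, 164, 168, 170, 180, 190, 194, 198, 203, 210, 216, 220, 222, 225, 227, 226, 226, 227, 225, 226, 226, 226, 225, 225, 225, 225, 225, 223, 221, 215, 206, 193, 177, 190, 177, 133, 108, 210, 210, 209]
205 [33, 28, 27, 26, 41, 81, 95, 98, 98, 99, 98, 97, 99, 97, 89, 67, 53, 60, 66, 66, 69, 67]
215 [37, 28, 27, 19, 47, 116, 161, 170, 170, 171, 169, 171, 170, 171, 170, 162, 78, 65, 65, 68, 67, 68]
225 [32, 31, 27, 31, 73, 147, 212, 226, 226, 224, 226, 224, 225, 225, 225, 218, 91, 65, 66, 66, 67, 66]
235 [35, 30, 22, 40, 79, 147, 217, 225, 225, 225, 224, 225, 225, 225, 217, 177, 76, 67, 66, 64, 68, 66]
[[0.5043 0.2335 0.052 ]
 [0.5109 0.1607 0.052 ]] [0.50757301 0.19710491 0.052     ]
[[0.4986 0.2062 0.0795]
 [0.5125 0.2073 0.0795]]
[ 0.48840969 -0.17627667  0.24092251] [ 3.14154550e+00 -1.10440629e-03  1.45056980e+00]
```

>>> step_arm([
  [[18,369,0,0.1,60],[18,369,0,0.192,60],[18,369,0,0.192,60],[18,369,0,0.192,60],[18,369,0,0.192,60],[18,369,0,0.192,60],[18,369,0,0.192,60],[18,369,0,0.192,60]],
])

```text
time: 3.35
tool_pos: [0.5028, 0.1596, 0.2416]
ee_rot: [3.14, -0.001, 1.645]
wrist_force: [0.3, -0.5, -0.6]
width: 0.0564
```

>>> step_arm([
  [[0,36,0,0,50],[0,36,0,0,50],[0,36,0,0,50]],
])

```text
time: 3.6
tool_pos: [0.5028, 0.1948, 0.2409]
ee_rot: [-3.141, -0.0, 1.649]
wrist_force: [-0.6, 0.2, 0.4]
width: 0.0475
```

>>> step_arm([
  [[4,-2,-40,0,50],[4,-2,-80,0,50],[4,-2,-120,0,50],[4,-2,-150,0,50],[4,-2,-180,0,50],[4,-2,-200,0,50],[4,-2,-210,0,50],[4,-2,-210,0,50]],
])

```text
time: 4.27
tool_pos: [0.5062, 0.1881, 0.0283]
ee_rot: [-3.136, 0.001, 1.641]
wrist_force: [-0.7, -0.5, -0.6]
width: 0.0468
```

```bash
python3 w.py w3
```

```text
4.2667 [0.50615031 0.18809401 0.02834369] [-3.13631250e+00  1.19949300e-03  1.64122701e+00]
```

View pics/w3.png

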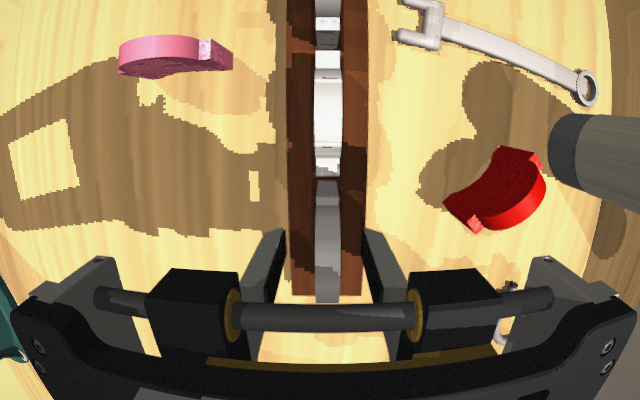

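Wrist view: the large gauge, columns 316–340, is centred between the open fingers (tips at about columns 280 and 365).

>>> step_arm([
  [[0,0,0,0,50],[0,0,0,0,50]],
])

```text
time: 4.48
tool_pos: [0.5101, 0.1894, 0.0333]
ee_rot: [3.137, -0.001, 1.642]
wrist_force: [0.2, -0.4, -0.0]
width: 0.047
```

Run:
```python
from h import *
import pickle
o,s=pickle.load(open("pics/w3.pkl","rb"));g=cv2.cvtColor(s["frame"],cv2.COLOR_RGB2GRAY)
print(g[170:310,328].tolist())
print(plane(wrays(s,[(328,181),(328,190)],o),.052).round(4))
```

```text
[205, 150, 147, 148, 149, 128, 81, 27, 24, 38, 57, 75, 89, 91, 89, 87, 88, 87, 85, 88, 87, 88, 87, 87, 87, 87, 99, 111, 124, 124, 127, 126, 124, 124, 123, 99, 92, 92, 96, 97, 101, 101, 105, 105, 106, 109, 113, 114, 116, 119, 118, 118, 121, 119, 119, 118, 121, 120, 123, 123, 122, 124, 123, 124, 124, 123, 123, 123, 125, 126, 130, 130, 132, 134, 135, 137, 138, 140, 140, 140, 140, 145, 144, 146, 149, 151, 151, 152, 150, 148, 149, 150, 150, 151, 153, 152, 142, 106, 106, 104, 107, 105, 107, 107, 106, 107, 107, 111, 107, 109, 110, 112, 114, 113, 115, 115, 120, 120, 117, 115, 113, 113, 114, 110, 110, 111, 111, 111, 108, 107, 104, 104, 99, 166, 105, 32, 36, 36, 44, 45]
[[0.5045 0.2331 0.052 ]
 [0.5049 0.2284 0.052 ]]
```

>>> step_arm([
  [[-3,3,-3,0,50],[-3,3,-3,0,50],[-3,3,-3,0,50]],
])

```text
time: 4.73
tool_pos: [0.5056, 0.1924, 0.0285]
ee_rot: [3.141, -0.0, 1.642]
wrist_force: [-0.0, -1.1, 0.7]
width: 0.047
```

>>> step_arm([
  [[0,0,0,0,0],[0,0,0,0,0],[0,0,0,0,0],[0,0,0,0,0],[0,0,0,0,0],[0,0,0,0,0],[0,0,0,0,0],[0,0,0,0,0]],
])

```text
time: 5.4
tool_pos: [0.5057, 0.1921, 0.0279]
ee_rot: [3.141, -0.0, 1.642]
wrist_force: [1.2, 0.0, 0.2]
width: 0.0119
```

>>> step_arm([
  [[0,0,10,0,0],[0,0,25,0,0],[0,0,60,0,0],[0,0,100,0,0],[0,0,140,0,0],[0,0,180,0,0],[0,0,190,0,0],[0,0,190,0,0]],
])

```text
time: 6.07
tool_pos: [0.5073, 0.1926, 0.2226]
ee_rot: [3.133, -0.002, 1.642]
wrist_force: [0.3, -0.2, -1.5]
width: 0.0118
```

>>> step_arm([
  [[-9,-40,0,-0.1,0],[-9,-80,0,-0.222,0],[-9,-120,0,-0.222,0],[-9,-160,0,-0.222,0],[-9,-200,0,-0.222,0],[-9,-240,0,-0.222,0],[-9,-280,0,-0.222,0],[-9,-309,0,-0.222,0]],
])

```text
time: 6.73
tool_pos: [0.4944, -0.1195, 0.2141]
ee_rot: [-3.135, -0.0, 1.418]
wrist_force: [0.1, 0.4, -1.3]
width: 0.012
```

>>> step_arm([
  [[0,0,0,0,0],[0,0,0,0,0],[0,0,0,0,0]],
])

```text
time: 6.98
tool_pos: [0.4954, -0.1162, 0.2154]
ee_rot: [-3.137, -0.002, 1.42]
wrist_force: [0.8, 1.1, -1.2]
width: 0.0118
```

```bash
python3 w.py w4;python3 - <<'E'
from bench import robot
print(robot.get_obs())
E
```

```text
6.9833 [ 0.49541439 -0.11619764  0.21537672] [-3.13713270e+00 -1.57759276e-03  1.41955146e+00]
{'time': 7.0333, 'joint_positions': array([-3.41198909e-01, -3.42236946e-03,  1.44398564e+00,  5.86097150e-04,
        1.70446555e+00, -1.91103881e-01]), 'qvel': array([ 0.01814721, -0.01247553, -0.01420258, -0.00261504,  0.00075744,
       -0.00247812]), 'joint_torque': array([-6.07417803e-01, -3.04672194e+01, -3.08075953e+01,  2.88907456e-02,
        3.33970890e-02,  2.13641921e-03]), 'tool_pos': array([ 0.49574772, -0.11575479,  0.2160239 ]), 'ee_rot': array([-3.13832944e+00, -1.22322481e-03,  1.42077641e+00]), 'wrist_force': array([-0.50261682,  0.24136984, -0.76912455]), 'wrist_torque': array([-0.07019817,  0.05835581, -0.01030797]), 'width': 0.01172539037930723}
```

View pics/w4.png

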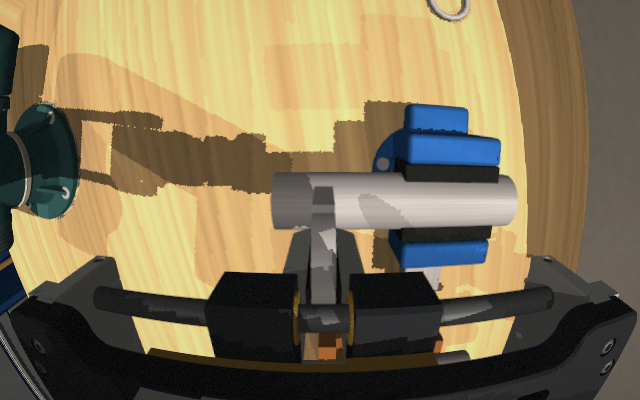

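Wrist view: the gauge is held upright over the tube at about (323,205), square to it, with clearance to the jaws (column ~395). Descending in stages.

>>> step_arm([
  [[0,0,-20,0,0],[0,0,-40,0,0],[0,0,-55,0,0],[0,0,-62,0,0],[0,0,-62,0,0],[0,0,-62,0,0],[0,0,-62,0,0]],
])

```text
time: 7.62
tool_pos: [0.4972, -0.1166, 0.1571]
ee_rot: [3.139, 0.0, 1.421]
wrist_force: [-0.2, -1.2, 0.2]
width: 0.0116
```

>>> step_arm([
  [[0,0,-1,0,0],[0,0,-3,0,0],[0,0,-4,0,0],[0,0,-5,0,0],[0,0,-5,0,0]],
])

```text
time: 8.03
tool_pos: [0.4963, -0.117, 0.1507]
ee_rot: [-3.141, -0.0, 1.42]
wrist_force: [-0.7, -0.4, -1.4]
width: 0.0117
```

>>> step_arm([
  [[0,0,-2,0,0],[0,0,-4,0,0],[0,0,-4,0,0],[0,0,-4,0,0]],
])

```text
time: 8.37
tool_pos: [0.4963, -0.1169, 0.1466]
ee_rot: [-3.141, -0.0, 1.42]
wrist_force: [-0.1, 0.5, -1.3]
width: 0.0116
```

>>> step_arm([
  [[0,0,-0.5,0,0],[0,0,-1,0,0],[0,0,-1,0,0],[0,0,-1,0,0]],
])

```text
time: 8.7
tool_pos: [0.4964, -0.1169, 0.1459]
ee_rot: [3.141, 0.0, 1.42]
wrist_force: [-0.5, -0.9, -0.9]
width: 0.012
```

>>> step_arm([
  [[0,0,-0.5,0,0],[0,0,-1,0,0],[0,0,-1,0,0],[0,0,-1,0,0]],
])

```text
time: 9.03
tool_pos: [0.4964, -0.1169, 0.1448]
ee_rot: [3.142, 0.0, 1.42]
wrist_force: [0.1, 0.1, -1.3]
width: 0.012
```

>>> step_arm([
  [[0,0,-0.5,0,0],[0,0,-1,0,0],[0,0,-1,0,0],[0,0,-1,0,0]],
])

```text
time: 9.37
tool_pos: [0.4964, -0.1169, 0.1438]
ee_rot: [3.142, -0.0, 1.42]
wrist_force: [0.1, 0.6, -1.9]
width: 0.0121
```

>>> step_arm([
  [[0,0,-0.5,0,0],[0,0,-0.5,0,0],[0,0,-0.5,0,0]],
])

```text
time: 9.62
tool_pos: [0.4965, -0.1171, 0.1435]
ee_rot: [3.141, 0.0, 1.42]
wrist_force: [-0.1, -0.9, -0.7]
width: 0.0117
```

>>> step_arm([
  [[0,0,-0.5,0,0],[0,0,-0.5,0,0],[0,0,-0.5,0,0]],
])

```text
time: 9.87
tool_pos: [0.4965, -0.1171, 0.1434]
ee_rot: [3.141, 0.0, 1.42]
wrist_force: [-0.6, -1.0, 1.4]
width: 0.0117
```

>>> step_arm([
  [[0,0,-0.5,0,0],[0,0,-0.5,0,0],[0,0,-0.5,0,0]],
])

```text
time: 10.12
tool_pos: [0.4966, -0.1171, 0.1434]
ee_rot: [3.141, 0.0, 1.42]
wrist_force: [-1.2, 0.1, 5.2]
width: 0.0117
```

```bash
cat > st.py <<'E'
from bench import robot
import numpy as np
o=robot.get_obs();print(np.round(o["time"],2),np.round(o["tool_pos"],4),np.round(o["ee_rot"],4),np.round(o["wrist_force"],2),np.round(o["wrist_torque"],3))
E
python3 st.py
```

```text
10.12 [ 0.4966 -0.1171  0.1434] [3.1406e+00 5.0000e-04 1.4197e+00] [-1.17  0.11  5.16] [-0.166  0.556  0.002]
```

The gauge seats at TCP z = 0.1434 against a predicted 0.1437, with almost no side force, so the large gauge fits. The tool can't roll, so I'll swing the grasp point round the tube axis (lever 53.75 mm). The gauge will pivot in the pads, and I'll go in small steps watching the force.

>>> step_arm([
  [[0,0,-0.3,0,0],[0.1,0.9,-0.3,0,0],[0.3,1.9,-0.4,0,0],[0.3,1.9,-0.4,0,0]],
])

```text
time: 10.45
tool_pos: [0.4966, -0.117, 0.1433]
ee_rot: [3.14, 0.005, 1.419]
wrist_force: [-3.4, -4.2, 5.7]
width: 0.0119
```

```bash
python3 st.py
```

```text
10.45 [ 0.4966 -0.117   0.1433] [3.1404 0.0045 1.419 ] [-3.39 -4.18  5.73] [-0.958  0.771 -0.04 ]
```

>>> step_arm([
  [[0.1,1,0,0,0],[0.3,1.8,-0.1,0,0],[0.3,1.8,-0.1,0,0],[0.3,1.8,-0.1,0,0]],
])

```text
time: 10.78
tool_pos: [0.4967, -0.1168, 0.1433]
ee_rot: [3.14, 0.008, 1.418]
wrist_force: [-3.8, -7.6, 6.0]
width: 0.0118
```

```bash
python3 st.py
```

```text
10.78 [ 0.4967 -0.1168  0.1433] [3.1403 0.0077 1.418 ] [-3.79 -7.57  5.95] [-1.619  0.845 -0.02 ]
```

>>> step_arm([
  [[0,0,0,0,12.4],[0,0,0,0,12.4],[0,0,0,0,12.4],[0,0,0,0,12.4]],
])

```text
time: 11.12
tool_pos: [0.4968, -0.1162, 0.1432]
ee_rot: [3.14, 0.006, 1.418]
wrist_force: [-4.2, -6.3, 5.4]
width: 0.0121
```

```bash
python3 st.py
```

```text
11.12 [ 0.4968 -0.1162  0.1432] [3.1402 0.0063 1.4182] [-4.16 -6.3   5.43] [-1.344  0.701 -0.038]
```

>>> step_arm([
  [[0,0,0,0,12.6],[0,0,0,0,12.6],[0,0,0,0,12.6],[0,0,0,0,12.6],[0,0,0,0,12.6],[0,0,0,0,12.6]],
])

```text
time: 11.62
tool_pos: [0.4975, -0.1139, 0.1427]
ee_rot: [3.14, 0.002, 1.42]
wrist_force: [-1.2, -2.3, 6.4]
width: 0.0121
```

```bash
python3 st.py
```

```text
11.62 [ 0.4975 -0.1139  0.1427] [3.1398e+00 1.6000e-03 1.4196e+00] [-1.21 -2.34  6.42] [-0.69   0.428 -0.02 ]
```

The lighter grip lets it pivot, with Fz ≈ 6 N and Fy falling. Continuing round.

>>> step_arm([
  [[0.1,0.8,-0.1,0,12.6],[0.2,1.6,-0.2,0,12.6],[0.4,2.4,-0.3,0,12.6],[0.5,3.2,-0.4,0,12.6],[0.5,3.2,-0.4,0,12.6],[0.5,3.2,-0.4,0,12.6]],
])

```text
time: 12.12
tool_pos: [0.4981, -0.1099, 0.1417]
ee_rot: [3.14, -0.0, 1.42]
wrist_force: [1.6, -2.2, 4.9]
width: 0.012
```

```bash
python3 st.py
```

```text
12.12 [ 0.4981 -0.1099  0.1417] [ 3.1400e+00 -1.0000e-04  1.4201e+00] [ 1.64 -2.24  4.9 ] [-0.572 -0.108  0.049]
```

>>> step_arm([
  [[0.1,0.8,-0.2,0,12.6],[0.2,1.6,-0.4,0,12.6],[0.4,2.6,-0.7,0,12.6],[0.4,2.6,-0.7,0,12.6],[0.4,2.6,-0.7,0,12.6],[0.4,2.6,-0.7,0,12.6]],
])

```text
time: 12.62
tool_pos: [0.4982, -0.1072, 0.1409]
ee_rot: [3.141, -0.0, 1.42]
wrist_force: [2.6, -2.2, 4.3]
width: 0.0119
```

```bash
python3 st.py;python3 w.py w5
```

```text
12.62 [ 0.4982 -0.1072  0.1409] [ 3.1409e+00 -5.0000e-04  1.4200e+00] [ 2.64 -2.22  4.34] [-0.528 -0.171  0.02 ]
12.6167 [ 0.49820533 -0.10718827  0.14085664] [ 3.14092986e+00 -4.87715796e-04  1.41995638e+00]
```

View pics/w5.png

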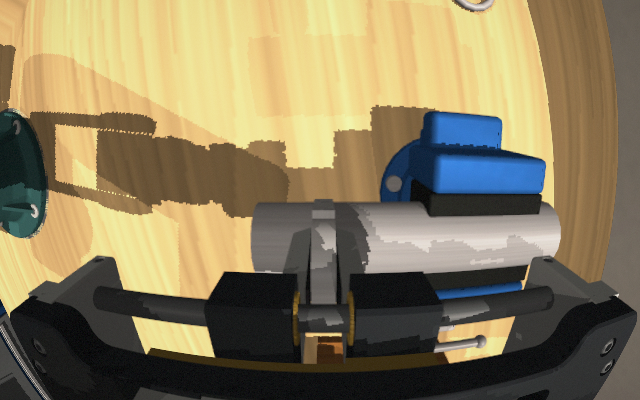

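Run:
```python
from h import *
import pickle
for n in("w4","w5"):
    o,s=pickle.load(open(f"pics/{n}.pkl","rb"));g=cv2.cvtColor(s["frame"],cv2.COLOR_RGB2GRAY)
    print(n,[(r,int(g[r,318:329].mean())) for r in range(178,266,1)])
T=np.linalg.inv(np.array(s["T_tool_cam"]));K=s["camera_matrix"]
def proj(p):
    c=T[:3,:3]@p+T[:3,3];a=np.arctan2(np.hypot(c[0],c[1]),c[2]);return K[:2,2]+K[0,0]*a*c[:2]/np.hypot(c[0],c[1])
for deg in(0,5,8,10,12):
  for slip in(0,.0025):
    t=np.radians(deg);r=[]
    for x,h in((.032,.030),(.032,.044),(.0275,.044)):
        dx,dz=x,(h-.0395+slip*0)-slip  # height above grasp
        if slip: dz=h-.0395+.0
        if slip: dz=h-(.0395-.0015)
        X=dx*np.cos(t)+dz*np.sin(t);Z=dz*np.cos(t)-dx*np.sin(t)
        r.append(proj(np.array([X,0,-.019-Z]))[1])
    print(deg,slip,np.round(r,1))
```

```text
w4 [(178, 121), (179, 125), (180, 129), (181, 135), (182, 141), (183, 145), (184, 145), (185, 138), (186, 114), (187, 71), (188, 73), (189, 72), (190, 72), (191, 72), (192, 72), (193, 73), (194, 72), (195, 72), (196, 72), (197, 73), (198, 71), (199, 72), (200, 73), (201, 72), (202, 72), (203, 74), (204, 82), (205, 105), (206, 109), (207, 109), (208, 108), (209, 109), (210, 109), (211, 109), (212, 100), (213, 85), (214, 76), (215, 77), (216, 80), (217, 83), (218, 84), (219, 85), (220, 87), (221, 89), (222, 91), (223, 92), (224, 94), (225, 96), (226, 97), (227, 98), (228, 99), (229, 104), (230, 116), (231, 134), (232, 156), (233, 156), (234, 155), (235, 154), (236, 150), (237, 145), (238, 148), (239, 144), (240, 143), (241, 141), (242, 135), (243, 136), (244, 130), (245, 128), (246, 125), (247, 121), (248, 123), (249, 117), (250, 115), (251, 116), (252, 117), (253, 117), (254, 118), (255, 119), (256, 120), (257, 121), (258, 122), (259, 122), (260, 124), (261, 127), (262, 128), (263, 131), (264, 131), (265, 129)]
w5 [(178, 131), (179, 130), (180, 130), (181, 131), (182, 131), (183, 131)
[... 538 characters left out ...]
(230, 140), (231, 144), (232, 147), (233, 147), (234, 147), (235, 148), (236, 144), (237, 141), (238, 143), (239, 142), (240, 141), (241, 141), (242, 138), (243, 139), (244, 158), (245, 158), (246, 156), (247, 155), (248, 147), (249, 133), (250, 120), (251, 117), (252, 118), (253, 118), (254, 120), (255, 121), (256, 121), (257, 122), (258, 123), (259, 123), (260, 125), (261, 124), (262, 122), (263, 123), (264, 125), (265, 127)]
0 0 [198.  204.8 213. ]
0 0.0025 [198.7 205.6 213.9]
5 0 [198.4 202.9 211.2]
5 0.0025 [198.9 203.4 211.7]
8 0 [198.8 201.9 210.2]
8 0.0025 [199.2 202.3 210.7]
10 0 [199.2 201.4 209.7]
10 0.0025 [199.4 201.7 210. ]
12 0 [199.6 201.  209.2]
12 0.0025 [199.8 201.1 209.5]
```

```bash
cat > tilt.py <<'E'
from h import *
import pickle
from scipy.optimize import least_squares
o,s=pickle.load(open("pics/w5.pkl","rb"))
T=np.linalg.inv(np.array(s["T_tool_cam"]));K=s["camera_matrix"]
def proj(p):
    c=T[:3,:3]@p+T[:3,3];a=np.arctan2(np.hypot(c[0],c[1]),c[2]);return K[:2,2]+K[0,0]*a*c[:2]/np.hypot(c[0],c[1])
def rows(p):
    t,dy,g=p;r=[]
    for x,h in((.032,0),(.032,.044),(.0275,.044)):
        dx,dz=x-dy*1e-3,h-g*1e-3
        r.append(proj(np.array([dx*np.cos(t)+dz*np.sin(t),0,-.019-dz*np.cos(t)+dx*np.sin(t)]))[1])
    return np.array(r)
def solve(ob):
    q=least_squares(lambda p:np.r_[rows(p)-ob,(p[2]-39)/4],[0,0,39]).x
    # arc centre relative to grasp point, in tool x (=tube +y side) and up
    t,dy,g=q;dx,dz=-dy,-13.75-g
    return np.degrees(t),dy,g,"arc rel TCP:",dx*np.cos(t)+dz*np.sin(t),dz*np.cos(t)-dx*np.sin(t)+19
if __name__=="__main__":
    for ob in([186.7,204.4,212.6],[198.5,209.6,218.2]):print(np.round([v for v in solve(np.array(ob)) if not isinstance(v,str)],2),rows([0,0,40]))
E
python3 tilt.py
```

```text
[  0.48  -0.25  39.02  -0.19 -33.77] [186.35478837 204.5497644  212.73575953]
[  6.89   3.96  38.86 -10.25 -32.75] [186.35478837 204.5497644  212.73575953]
```

From the row fit, the tilt is about 6.9° and the arc is still on the tube axis. The gripper has slid about 4 mm along the plate. I'll swing a bit further for margin, with a slightly firmer grip.

>>> step_arm([
  [[0.1,1,-0.3,0,12.5],[0.3,2,-0.6,0,12.5],[0.4,3,-0.9,0,12.5],[0.6,4,-1.3,0,12.5],[0.6,4,-1.3,0,12.5],[0.6,4,-1.3,0,12.5]],
])

```text
time: 13.17
tool_pos: [0.4985, -0.1041, 0.1399]
ee_rot: [3.141, 0.001, 1.42]
wrist_force: [1.2, -3.0, 7.0]
width: 0.0119
```

```bash
python3 st.py;python3 w.py w6
cat > prof.py <<'E'
import pickle,sys,cv2,numpy as np
o,s=pickle.load(open(f"pics/{sys.argv[1]}.pkl","rb"));g=cv2.cvtColor(s["frame"],cv2.COLOR_RGB2GRAY)
print([(r,int(g[r,318:329].mean())) for r in range(int(sys.argv[2]),int(sys.argv[3]))])
E
python3 prof.py w6 190 232
```

```text
13.17 [ 0.4985 -0.1041  0.1399] [3.1412e+00 1.5000e-03 1.4195e+00] [ 1.24 -3.01  6.99] [-0.814  0.043  0.031]
13.1667 [ 0.49847255 -0.1040744   0.13992   ] [3.14121323e+00 1.48827943e-03 1.41952645e+00]
[(190, 130), (191, 130), (192, 130), (193, 130), (194, 131), (195, 131), (196, 131), (197, 131), (198, 131), (199, 131), (200, 130), (201, 131), (202, 112), (203, 70), (204, 71), (205, 69), (206, 69), (207, 69), (208, 70), (209, 69), (210, 69), (211, 93), (212, 117), (213, 129), (214, 129), (215, 129), (216, 136), (217, 137), (218, 134), (219, 122), (220, 98), (221, 78), (222, 78), (223, 84), (224, 91), (225, 97), (226, 104), (227, 111), (228, 117), (229, 123), (230, 128), (231, 134)]
```

```bash
python3 -c "
from tilt import *
for ob in([202.2,211.2,219.8],[202.5,211,219.7]):print(solve(np.array(ob)))"
```

```text
(np.float64(9.002356623778912), np.float64(5.185886761258745), np.float64(38.855123036040304), 'arc rel TCP:', np.float64(-13.353397845976104), np.float64(-32.14566606374989))
(np.float64(9.37175255712431), np.float64(5.15543631495193), np.float64(38.816960156798295), 'arc rel TCP:', np.float64(-13.646604675346932), np.float64(-32.02581703960009))
```

The tilt is about 9° and the gauge is bedded: arc centre on the axis, about 7–8 N. Now swinging back upright.

>>> step_arm([
  [[-0.1,-1,0.3,0,12.5],[-0.3,-2,0.5,0,12.5],[-0.4,-3,0.7,0,12.5],[-0.6,-4,0.9,0,12.5],[-0.7,-5,1.1,0,12.5],[-0.9,-6,1.2,0,12.5],[-0.9,-6,1.2,0,12.5]],
])

```text
time: 13.8
tool_pos: [0.4977, -0.1066, 0.1402]
ee_rot: [-3.141, -0.006, 1.421]
wrist_force: [1.5, 5.9, 3.5]
width: 0.0121
```

```bash
python3 st.py
```

```text
13.8 [ 0.4977 -0.1066  0.1402] [-3.1406 -0.0058  1.4212] [1.47 5.94 3.47] [ 0.981 -0.413 -0.006]
```

>>> step_arm([
  [[0,0,-0.2,0,12.6],[0,0,-0.2,0,12.6],[0,0,-0.2,0,12.6],[0,-0.5,-0.2,0,12.6],[0,-1,-0.2,0,12.6],[0,-1,-0.2,0,12.6],[0,-1,-0.2,0,12.6]],
])

```text
time: 14.38
tool_pos: [0.4971, -0.1102, 0.14]
ee_rot: [-3.14, -0.0, 1.42]
wrist_force: [0.2, 5.4, 3.0]
width: 0.0123
```

```bash
python3 st.py;python3 w.py w7;python3 prof.py w7 185 235
```

```text
14.38 [ 0.4971 -0.1102  0.14  ] [-3.1400e+00 -4.0000e-04  1.4197e+00] [0.16 5.42 2.97] [0.725 0.004 0.057]
14.3833 [ 0.49708316 -0.11024283  0.13997327] [-3.14001994e+00 -4.39692884e-04  1.41966478e+00]
[(185, 131), (186, 132), (187, 132), (188, 132), (189, 131), (190, 132), (191, 132), (192, 131), (193, 132), (194, 131), (195, 104), (196, 82), (197, 74), (198, 75), (199, 76), (200, 75), (201, 74), (202, 74), (203, 75), (204, 75), (205, 74), (206, 76), (207, 80), (208, 99), (209, 125), (210, 125), (211, 125), (212, 125), (213, 125), (214, 125), (215, 124), (216, 114), (217, 93), (218, 78), (219, 83), (220, 85), (221, 87), (222, 90), (223, 92), (224, 96), (225, 104), (226, 116), (227, 127), (228, 137), (229, 141), (230, 142), (231, 140), (232, 138), (233, 140), (234, 138)]
```

```bash
python3 -c "
from tilt import *
for ob in([195.1,208,216.8],):print(solve(np.array(ob)))"
```

```text
(np.float64(4.999443358485749), np.float64(2.7796206801603223), np.float64(38.774369840133424), 'arc rel TCP:', np.float64(-7.346337858922382), np.float64(-33.082310224213906))
```

>>> step_arm([
  [[-0.1,-1,0.1,0,12.6],[-0.3,-2,0.1,0,12.6],[-0.4,-3,0.2,0,12.6],[-0.6,-4,0.2,0,12.6],[-0.6,-4,0.2,0,12.6],[-0.6,-4,0.2,0,12.6],[-0.6,-4,0.2,0,12.6]],
])

```text
time: 15.02
tool_pos: [0.4967, -0.1149, 0.1402]
ee_rot: [-3.141, 0.001, 1.419]
wrist_force: [-0.4, 1.4, -0.8]
width: 0.0121
```

```bash
python3 st.py;python3 w.py w8;python3 prof.py w8 184 225
```

```text
15.02 [ 0.4967 -0.1149  0.1402] [-3.1406e+00  9.0000e-04  1.4195e+00] [-0.36  1.43 -0.85] [ 0.262  0.115 -0.006]
15.0167 [ 0.49665671 -0.11486646  0.14016255] [-3.14062605e+00  8.88178373e-04  1.41947863e+00]
[(184, 133), (185, 133), (186, 133), (187, 133), (188, 132), (189, 133), (190, 102), (191, 79), (192, 79), (193, 79), (194, 79), (195, 79), (196, 78), (197, 78), (198, 78), (199, 78), (200, 79), (201, 79), (202, 78), (203, 77), (204, 77), (205, 77), (206, 102), (207, 117), (208, 123), (209, 122), (210, 123), (211, 122), (212, 122), (213, 122), (214, 117), (215, 90), (216, 84), (217, 84), (218, 86), (219, 89), (220, 92), (221, 93), (222, 95), (223, 98), (224, 99)]
```

```bash
python3 -c "
from tilt import *
for ob in([190.1,205.9,214.5],):print(solve(np.array(ob)))"
```

```text
(np.float64(2.2236340650780986), np.float64(1.0244640621485999), np.float64(38.85223763634248), 'arc rel TCP:', np.float64(-3.0646591430816192), np.float64(-33.52287877964807))
```

>>> step_arm([
  [[0,0,-0.4,0,12.6],[0,-0.5,-0.5,0,12.6],[-0.1,-1,-0.6,0,12.6],[-0.2,-1.5,-0.6,0,12.6],[-0.3,-2,-0.6,0,12.6],[-0.3,-2,-0.6,0,12.6],[-0.3,-2,-0.6,0,12.6]],
])

```text
time: 15.65
tool_pos: [0.4968, -0.1163, 0.1401]
ee_rot: [3.141, -0.0, 1.42]
wrist_force: [-1.0, 3.0, 0.0]
width: 0.012
```

```bash
python3 st.py;python3 w.py w9;python3 prof.py w9 180 220
```

```text
15.65 [ 0.4968 -0.1163  0.1401] [ 3.1414e+00 -3.0000e-04  1.4199e+00] [-0.99  3.03  0.02] [ 0.631  0.169 -0.019]
15.65 [ 0.49678496 -0.1162813   0.14008592] [ 3.14142738e+00 -2.66709160e-04  1.41986470e+00]
[(180, 132), (181, 132), (182, 133), (183, 132), (184, 133), (185, 133), (186, 132), (187, 130), (188, 119), (189, 88), (190, 80), (191, 80), (192, 79), (193, 78), (194, 80), (195, 79), (196, 77), (197, 78), (198, 78), (199, 78), (200, 79), (201, 79), (202, 79), (203, 80), (204, 77), (205, 78), (206, 110), (207, 122), (208, 122), (209, 122), (210, 121), (211, 122), (212, 122), (213, 118), (214, 107), (215, 82), (216, 84), (217, 86), (218, 88), (219, 91)]
```

```bash
python3 -c "
from tilt import *
for ob in([188.4,205.6,214.3],):print(solve(np.array(ob)))"
```

```text
(np.float64(0.9557330139112331), np.float64(0.5845848054833362), np.float64(38.80240222717244), 'arc rel TCP:', np.float64(-1.4610730448040021), np.float64(-33.535340341517426))
```

>>> step_arm([
  [[0,-0.6,-0.2,0,12.6],[-0.2,-1.2,-0.3,0,12.6],[-0.2,-1.2,-0.3,0,12.6],[-0.2,-1.2,-0.3,0,12.6],[-0.2,-1.2,-0.3,0,12.6]],
])

```text
time: 16.12
tool_pos: [0.4968, -0.1177, 0.14]
ee_rot: [3.141, 0.0, 1.42]
wrist_force: [0.9, 3.4, 1.7]
width: 0.0121
```

```bash
python3 st.py;python3 w.py w10;python3 prof.py w10 180 220
```

```text
16.12 [ 0.4968 -0.1177  0.14  ] [3.1407e+00 2.0000e-04 1.4198e+00] [0.88 3.35 1.74] [0.482 0.102 0.004]
16.1167 [ 0.49681748 -0.11772079  0.14002641] [3.14072429e+00 1.53938460e-04 1.41977507e+00]
[(180, 132), (181, 133), (182, 133), (183, 133), (184, 133), (185, 132), (186, 121), (187, 92), (188, 81), (189, 81), (190, 81), (191, 81), (192, 81), (193, 81), (194, 81), (195, 82), (196, 81), (197, 80), (198, 82), (199, 84), (200, 81), (201, 81), (202, 80), (203, 80), (204, 79), (205, 99), (206, 115), (207, 121), (208, 121), (209, 121), (210, 121), (211, 121), (212, 121), (213, 111), (214, 89), (215, 82), (216, 85), (217, 89), (218, 90), (219, 93)]
```

It is upright again (rows match 0°). Easing the side load and releasing.

>>> step_arm([
  [[0,0.4,0.2,0,12.6],[0,0.8,0.3,0,12.6],[0,0.8,0.3,0,13],[0,0.8,0.3,0,14],[0,0.8,0.3,0,17],[0,0.8,0.3,0,22],[0,0.8,0.3,0,30],[0,0.8,0.3,0,40]],
])

```text
time: 16.83
tool_pos: [0.4965, -0.117, 0.14]
ee_rot: [-3.141, 0.0, 1.42]
wrist_force: [0.3, -0.6, -0.1]
width: 0.0307
```

```bash
python3 st.py;python3 w.py w11;python3 prof.py w11 180 220
```

```text
16.83 [ 0.4965 -0.117   0.14  ] [-3.1415e+00  2.0000e-04  1.4197e+00] [ 0.29 -0.61 -0.15] [-0.034  0.057 -0.025]
16.8333 [ 0.49645447 -0.11695482  0.14000405] [-3.14149870e+00  2.41581248e-04  1.41966751e+00]
[(180, 135), (181, 135), (182, 135), (183, 135), (184, 135), (185, 135), (186, 135), (187, 129), (188, 95), (189, 84), (190, 82), (191, 81), (192, 82), (193, 82), (194, 82), (195, 81), (196, 80), (197, 80), (198, 80), (199, 81), (200, 83), (201, 83), (202, 83), (203, 83), (204, 81), (205, 80), (206, 88), (207, 107), (208, 124), (209, 124), (210, 124), (211, 123), (212, 123), (213, 123), (214, 120), (215, 102), (216, 88), (217, 86), (218, 89), (219, 91)]
```

View pics/w11.png

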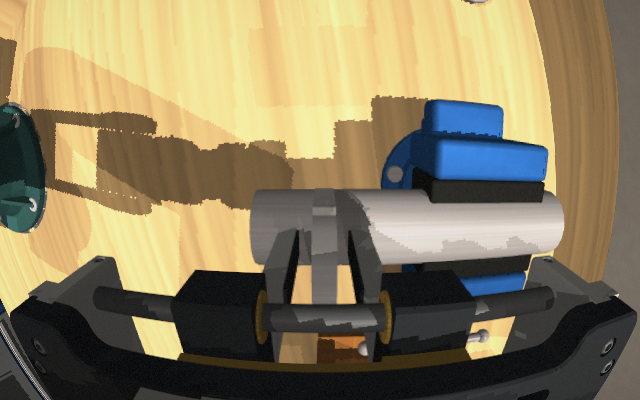

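Wrist view: the fingers are clear on both sides (gaps at columns ~300 and ~347) and the gauge stands square at (323,210). Retreating straight up.

>>> step_arm([
  [[0,0,5,0,45],[0,0,20,0,45],[0,0,45,0,45],[0,0,80,0,45],[0,0,110,0,45],[0,0,130,0,45],[0,0,130,0,45]],
])

```text
time: 17.47
tool_pos: [0.4986, -0.1175, 0.2765]
ee_rot: [3.131, 0.002, 1.42]
wrist_force: [-0.4, -0.0, 1.1]
width: 0.0426
```

>>> step_arm([
  [[0,-40,0,0,45],[0,-60,0,0,45],[0,-60,0,0,45],[0,-60,0,0,45],[0,-60,0,0,45]],
])

```text
time: 17.88
tool_pos: [0.4962, -0.1761, 0.2692]
ee_rot: [-3.14, -0.001, 1.42]
wrist_force: [0.1, -0.4, 0.2]
width: 0.0423
```

```bash
python3 st.py; python3 w.py w12
python3 - <<'E'
from bench import cams
import cv2,numpy as np
t=cams.snapshot("scene")["frame"][140:245,160:330];w=cv2.imread("pics/w12.png")[60:300,220:460]
a=cv2.resize(t,(470,290),interpolation=cv2.INTER_CUBIC)[:,:,::-1];r=cams.snapshot("scene")["frame"][195:275,350:475]
b=cv2.resize(r,(470,290),interpolation=cv2.INTER_CUBIC)[:,:,::-1]
w=cv2.resize(w,(325,325));w=np.vstack([w,np.zeros((255,325,3),np.uint8)])
cv2.imwrite("pics/fin.png",np.hstack([np.vstack([a,b]),w]))
E
```

```text
17.88 [ 0.4962 -0.1761  0.2692] [-3.1401e+00 -1.2000e-03  1.4199e+00] [ 0.14 -0.38  0.16] [-0.056  0.066  0.031]
17.8833 [ 0.49624969 -0.17613823  0.26916043] [-3.14007708e+00 -1.19320640e-03  1.41992217e+00]
```

View pics/fin.png

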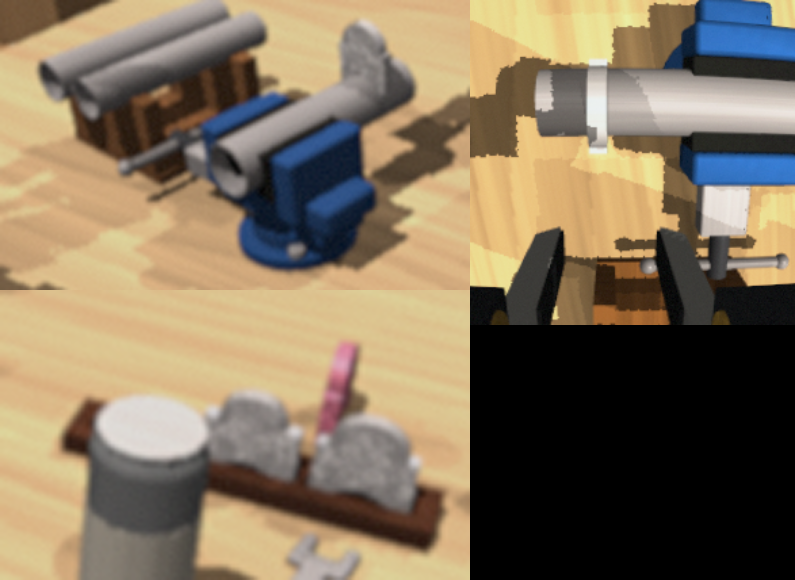

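The gauge sits bedded and square on the tube at (597,105) in the right-hand panel. The other two stand in the rack, and the arm is clear. Handing in.

```bash
python3 -c "
from bench import robot
print(robot.close_job())"
```

```text
the job is handed in; nothing more can be done
None
```

The job is handed in after about 18 s of robot time. The large radius gauge fits the clamped tube and is sitting on it, let go. The small and medium gauges were never touched and are standing in the rack.

- **Choosing the gauge:** The wrist image gave a tube diameter of 54.6 mm, so I tried the large gauge first. I did not try the other two. It seated at a tool height of 143.4 mm against 143.7 mm predicted, with about 5 N and almost no side force.
- **Proving the fit:** The tool cannot roll, so I eased the grip and swung the grasp point round the tube with light pressure. From the wrist images the gauge tilted about 9°, with its arc centre staying on the tube axis sideways. I then brought it back to about 0°.
- **Forces:** The highest readings I saw were about 10 N, well under the 25 N limit.
- **Final pictures:** They show the gauge bedded and square on the tube, roughly 50 mm from its free end. The fingers are clear, and nothing else in view looks moved.

**Less certain:**
- The pads slid about 5 mm along the plate during the swing and about 3 mm down it.
- On the way back the downward pressure dropped to nearly nothing for a moment, at about 2° of tilt.
- The height of the arc while tilted was not well measured from the images. I inferred it was bedded from the steady contact force and the sideways agreement.

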